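# Free the ratchet and lower the dish press

### The job

Close the hand press on the culture dish that lies in it: press the yellow tab of the ratchet pawl down until the pawl has tipped right over and stays free, then push the red palm plate down until the arm is fully down on its stop. Only press and push with the fingertips: do not raise the arm, do not force it while the pawl still holds it, and leave the dish in its seat and the things round the press where they are. Leave the pawl tipped free and take the hand away.

Things in the scene. Friction and masses are not known exactly. Their poses are not given: they have to be found in the camera images.
- press: Hand press, fixed to the bench: grey base 130 x 290 x 12 mm (y -170 to +120 mm), blue cheeks. Origin at bench level; own y runs along it from the pawl end (-y) to the palm-plate end (+y), x across it, z up. Arm hinge axis: parallel to x through y -55, z 75 mm. Pawl pivot axis: parallel to x through y -121, z 68 mm.
- press_arm (a joint): Angle of the white arm above level, rad: 0 = fully down on its stop post (hard stop); starts between 0.6 and 0.95. The stiff hinge holds the arm wherever it is left; with the pawl free, 3 to 6 N down on the palm plate moves it. With the pawl engaged it goes down at most one tooth (0.2 rad), then is blocked.
- palm_plate (a point): Centre of the top face of the red round palm plate (92 mm across, 11 mm thick) at the arm's free end: 190 mm from the hinge axis along the arm and 15 mm above the arm's centre line. Raised, the face tilts with the arm, towards the hinge; with the arm down it is level, at y +135, z 90 mm in the press frame.
- pawl (a joint): Angle of the yellow pawl, rad: 0 to about 0.2 = hook in the teeth of the arm's steel quadrant; 0.85 = tipped right over, free (hard stop). Grows as the tab goes down. A brass weight above the pivot makes it fall back into the teeth if let go below about 0.3, and over to 0.85, where it stays, beyond about 0.45. Takes under 1 N.
- pawl_tab (a point): Middle of the upper face of the pawl's yellow ribbed tab (40 mm across the press, 48 mm long, 6 mm thick), 54 mm from the pivot, on the side away from the arm. Engaged, the tab slopes up from the pivot by about 25 deg, this point 26 mm above the pivot; tipped over, it slopes down by 24 deg, this point 19 mm below the pivot.
- dish_seat (a point): Centre of the top of the round aluminium dish seat of the press, where the underside of the dish belongs; eight low steel pins surround it.
- dish: Cream lidded petri dish, 91 mm across, 16 mm high, loose on the seat under the arm; origin at the centre of its underside. The rubber pad of the arm just reaches its lid when the arm is fully down.
- sample_vial: Loose sample vial with blue cap, 27 mm across, 68 mm high, standing near the press; origin at its underside. Not to be moved.
- reagent_bottle: Loose white reagent dropper bottle with red top, 30 mm across, 85 mm high, standing near the press; origin at its underside. Not to be moved.
- pen: Loose white marker pen with black cap, 135 x 18 mm, lying in front of the press; origin at its underside. Not to be moved.
- drip_valve: Loose small black in-line valve with green key, 34 x 48 x 17 mm, lying in front of the press; origin at its underside. Not to be moved.
- tape_roll: Loose roll of tan tape, 104 mm across, 25 mm high, lying to the left; origin at its underside. Not to be moved.
- timer: Loose cream timer, 40 x 62 x 64 mm, standing to the right; origin at its underside. Not to be moved.
There are look-alikes about, which are no part of the job. What is shaped like the dish but green or purple is not meant.

How it is judged:
By the outcome, as a careful person would: the job done as asked, in the order asked, and still so for the second after the job is handed in, with the robot touching nothing.
It also fails if it takes over 48 s, if anything falls off the work surface, if the arm or the gripper's body presses on something with over 40 N, if the wrist force passes 120 N, or if a joint passes its speed limit or range.

### The arm

A 6-joint arm with a two-finger parallel gripper is mounted at the origin on a cart in front of the work surface, level with it; the furniture and walls round the work are solid. World frame = base frame: x ahead of the robot, y to its left, z up, the work surface at z = 0. Lengths are in m, angles in rad, forces in N, time in s.
With the tool pointing down it reaches from about 0.4 to 0.825 m from the base axis. Payload 7 kg.
Tool frame: the origin (TCP) lies midway between the tips of the shut fingers; the grasp point (between the pads) lies 19 mm behind it; z points along the fingers, x is the direction in which the jaws open and shut, and the axes are right-handed (so a half turn about z gives the same grasp; the last joint's range is limited). The gripper opens to 88 mm and grips with 3 to 60 N. Pads are 19 mm wide; open, the fingers measure 130 mm over their backs; the gripper's body (78 mm by 193 mm) begins 47 mm behind the grasp point.
Start: joints at [-0.987, 0.359, 0.012, 0, -1.224, -0.288], TCP at [0.197, -0.646, 0.227] pointing down, gripper open.
Joint ranges: [-3.07, 3.07], [-1.43, 2.12], [-1.02, 1.25], [-3.03, 1.67], [-3.05, -0], [-3.03, 3.03]. Speed limits (rad/s): [2.39, 2.39, 3.01, 3.14, 3.14, 3.14].

### API

Orientations are given as [roll, pitch, yaw] about the fixed x, y, z axes, in that order (R = Rz(yaw) Ry(pitch) Rx(roll)).
In Python, from station import arm, grab_frame, camera_params gives the robot as it stands.
- The arm moves only by the shell command python3 -m handwheel 'ROWS' [FORCE]. ROWS is JSON, a list that holds one entry, the list of rows, each a list of 5 numbers: the finger opening in m, from 0 to 0.0876, then the shift along the tool's x, y, z in m, then the turn about the tool's z in degrees. A call has 1 to 20 rows; each row is the pose to reach, as a shift and turn from the pose measured when the call began, along the tool's axes at that moment; what a row does not reach only later rows make up. A row lasts 1/12 s, in which the tool goes at most 41.7 mm and 7.16 degrees, less where a joint would pass 70% of its speed; a pose out of reach is approached as far as the arm can. A call with a gripper value outside its range is refused whole. The fingers move at their own pace and stop on an object; FORCE is the grip in N (left out, the last holds). Time passes only in rows, so rows that repeat a pose let the fingers close. It gives the time, the measured TCP pose, the force and the opening at its end, in the units of the state.
- arm.get_state(): the state, without advancing time (a new reading comes with each control period).
- grab_frame(name): name is "scene" or "side" or "wrist"; returns the picture (420x560x3 uint8, blue, green, red); there is no depth.
- camera_params(name): a dict with "intrinsics" (3x3 intrinsics, pixels), "k1" (the pictures are not rectified: a ray, as slopes to the right and down, at radius r is drawn at 1 + k1 r^2 times it, then the intrinsics apply), "R" (3x3) and "t" (3): a world point X has camera coordinates R X + t; the wrist camera has in their place "tool_from_camera" (4x4, takes a point from camera to tool coordinates, whose origin is the TCP and whose axes are the tool frame's). Camera axes: x right, y down, z forward; pixel columns grow to the right and rows downward; lengths in m; the calibration is good to about 2 mm. A picture is of the moment at which its call begins: read the wrist's pose just before it. camera_params takes no time and is no camera call.
- arm.job_done(): hands the job in, once; it reports no verdict.
The state is a dict: "t": time; "q": joint angles; "qd": joint speeds; "joint_efforts": joint torques, N m; "eef_pos": TCP position; "ee_rot": TCP orientation; "force": force on the tool from outside, world axes, zero at the start; "moment": the same for the moment, N m; "width": finger opening in m.
Only numpy, scipy, OpenCV 4.12 (cv2) and the standard library are available. Lean on these libraries where they do the work, as an engineer would, in place of code of your own. Each camera call takes 0.05 s, during which the arm holds its last target.

## Working session

There is one attempt and no reset: what is moved stays moved. The work goes in short steps, Python scripts to look and compute and a shell command to move; the robot and the scene stay as the last step left them, time stands still between calls to the robot, and variables do not carry over. Pictures are saved under pics/ and viewed, and the job is handed in when it is done.

```bash
ls; mkdir -p pics
python3 - <<'E'
from station import arm, grab_frame, camera_params
import cv2
for n in ["scene","side","wrist"]:
    s=arm.get_state(); cv2.imwrite(f"pics/a_{n}.png",grab_frame(n)); p=camera_params(n); print(n,p)
print(s)
E
```

```text
pics
scene {'intrinsics': array([[467.17236416,   0.        , 279.23306115],
       [  0.        , 467.17236416, 212.62082681],
       [  0.        ,   0.        ,   1.        ]]), 'k1': -0.03156052427841576, 'R': array([[-0.61761048, -0.78647058, -0.00461783],
       [-0.60555463,  0.47926852, -0.63529936],
       [ 0.50185743, -0.38957119, -0.77225216]]), 't': array([0.32201922, 0.37524786, 1.05548364])}
side {'intrinsics': array([[544.57943184,   0.        , 280.44786368],
       [  0.        , 544.57943184, 208.4549885 ],
       [  0.        ,   0.        ,   1.        ]]), 'k1': -0.03612261551894611, 'R': array([[-0.98342304, -0.17937523,  0.02652626],
       [-0.09228849,  0.36921762, -0.92474926],
       [ 0.15608315, -0.9118678 , -0.37965138]]), 't': array([0.51963705, 0.12949472, 1.22449478])}
wrist {'intrinsics': array([[351.34219566,   0.        , 279.82078188],
       [  0.        , 351.34219566, 208.60015951],
       [  0.        ,   0.        ,   1.        ]]), 'k1': -0.056725051667425724, 'tool_from_camera': array([[ 9.99997931e-01,  1.98538068e-03,  4.43826084e-04,
  
[... 223 characters left out ...]
0000000e+00,  0.00000000e+00,
         1.00000000e+00]])}
{'t': 0.1, 'q': array([-9.86910474e-01,  3.59293071e-01,  1.11508643e-02, -2.89876226e-04,
       -1.22409837e+00, -2.88128419e-01]), 'qd': array([ 0.00023043, -0.00099213,  0.00036676,  0.00160664, -0.00069767,
        0.00015582]), 'joint_efforts': array([-1.54879333e-03, -5.84161091e+01,  2.93750238e+01,  7.01553941e+00,
        1.01540811e-02, -5.15859176e-05]), 'eef_pos': array([ 0.1965977 , -0.64528009,  0.22573426]), 'ee_rot': array([-3.14144351e+00, -1.46215204e-03,  1.86645496e+00]), 'force': array([ 0.49896391, -0.35318368, -0.56246555]), 'moment': array([-0.02226785,  0.00245788,  0.02301859]), 'width': 0.08740258109028995}
```

View pics/a_scene.png

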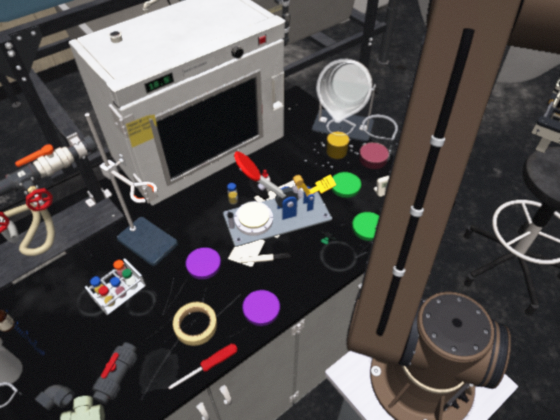

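View pics/a_side.png

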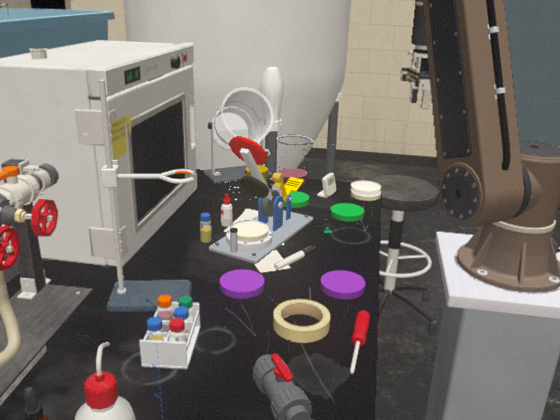

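View pics/a_wrist.png

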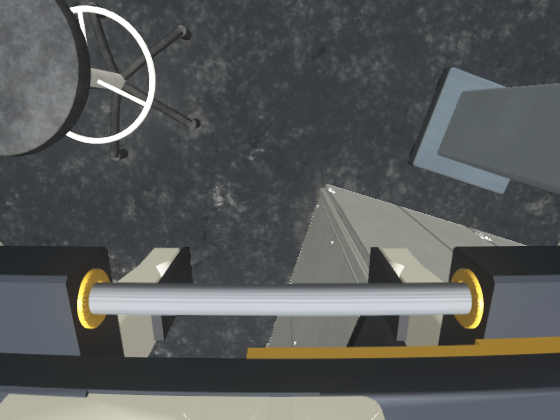

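Run:
```python
import cv2
a=cv2.imread("pics/a_scene.png")[135:275,210:400]; cv2.imwrite("pics/z_scene.png",cv2.resize(a,None,fx=4,fy=4,interpolation=cv2.INTER_CUBIC))
a=cv2.imread("pics/a_side.png")[125:275,190:390]; cv2.imwrite("pics/z_side.png",cv2.resize(a,None,fx=4,fy=4,interpolation=cv2.INTER_CUBIC))
```

```text
(no output)
```

View pics/z_scene.png

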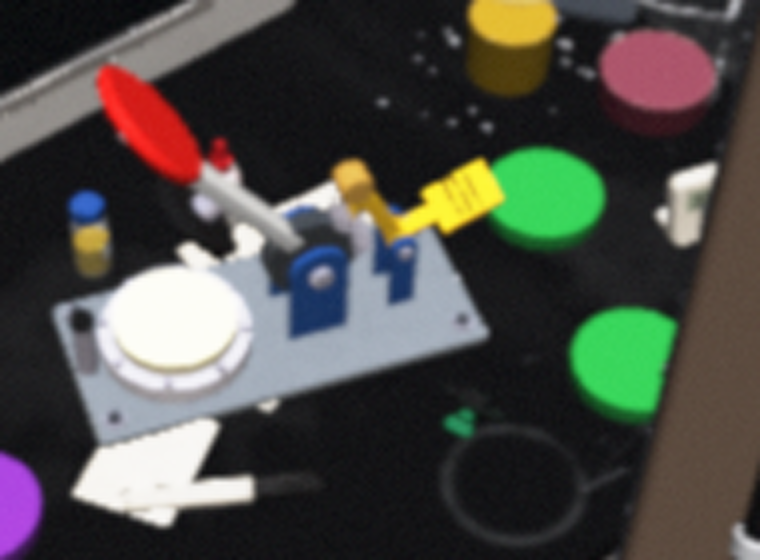

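View pics/z_side.png

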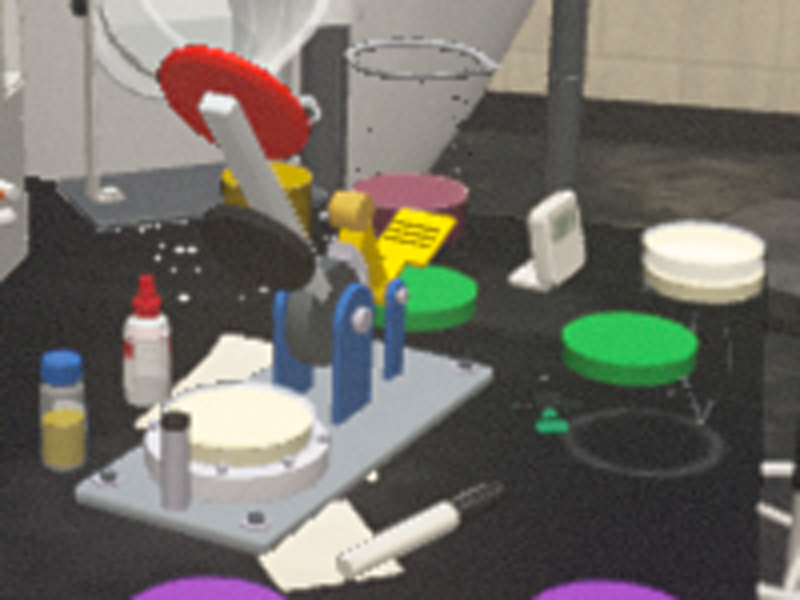

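```bash
cat > h.py <<'E'
import numpy as np
from station import camera_params
from scipy.optimize import least_squares
from scipy.spatial.transform import Rotation as Ro
def proj(n,X,T=None):
    p=camera_params(n); X=np.atleast_2d(X)
    if n=="wrist":
        M=np.linalg.inv(T@p["tool_from_camera"]); R,t=M[:3,:3],M[:3,3]
    else: R,t=p["R"],p["t"]
    c=X@R.T+t; s=c[:,:2]/c[:,2:]; s=s*(1+p["k1"]*(s**2).sum(1))[:,None]
    K=p["intrinsics"]; return s@K[:2,:2].T+K[:2,2]
def toolT(s):
    T=np.eye(4);T[:3,:3]=Ro.from_euler("xyz",s["ee_rot"]).as_matrix();T[:3,3]=s["eef_pos"];return T
def P2W(pose,P):
    x,y,a=pose; P=np.atleast_2d(P); c,s=np.cos(a),np.sin(a)
    return P@np.array([[c,-s,0],[s,c,0],[0,0,1]]).T+[x,y,0]
def plate(th,d=0.190,h=0.015): # press frame
    return np.array([0,-.055+d*np.cos(th)-h*np.sin(th),.075+d*np.sin(th)+h*np.cos(th)])
def tab(a): # pawl angle; engaged 0 -> +25deg? point 26mm up at 54 mm
    e=np.arcsin(26/54)-a
    return np.array([0,-.121-.054*np.cos(e),.068+.054*np.sin(e)])
E
python3 - <<'E'
from h import *
f=lambda L,ox,oy:(np.array(L)+.5)/4-.5+[ox,oy]
sc=f([(52,310),(100,443),(488,332),(432,232)],210,135)
sd=f([(80,490),(262,548),(492,372)],190,125)
C=np.array([[.065,.12,.012],[-.065,.12,.012],[-.065,-.17,.012],[.065,-.17,.012]])
r=lambda p:np.r_[(proj("scene",P2W(p,C))-sc).ravel(),(proj("side",P2W(p,C[:3]))-sd).ravel()]
o=min((least_squares(r,[.6,-.1,a]) for a in np.arange(0,6.3,.7)),key=lambda o:o.cost)
print(o.x,np.round(o.fun,1))
pose=o.x
# plate centre: scene red ellipse centre, side
ps=f([(150,125)],210,135); pd=f([(235,103)],190,125)
for th in np.arange(.5,1,.05): print(round(th,2),proj("scene",P2W(pose,plate(th)))-ps,proj("side",P2W(pose,plate(th)))-pd)
print("tab w",P2W(pose,tab(0)),P2W(pose,tab(.85)))
ts=f([(464,195)],210,135); td=f([(417,240)],190,125)
for a in [0,.1,.2]: print(proj("scene",P2W(pose,tab(a)))-ts,proj("side",P2W(pose,tab(a)))-td)
for th in [.7,.8,.9,0]: print(P2W(pose,plate(th)))
E
```

```text
[ 0.57925802 -0.00565889 -0.34500995] [-0.5 -0.8 -1.   0.6  0.3  2.  -2.2 -4.9 -1.1 -0.7  1.2 -0.7  3.3 -0.4]
0.5 [[-19.45233909  20.68743431]] [[-12.99140026  30.69018742]]
0.55 [[-17.660118    18.08763255]] [[-11.57772264  26.54894525]]
0.6 [[-15.69556974  15.50646097]] [[-10.0659132   22.49418521]]
0.65 [[-13.56305223  12.9526058 ]] [[-8.46181715 18.53993996]]
0.7 [[-11.26771755  10.43482874]] [[-6.77165154 14.69964446]]
0.75 [[-8.81550879  7.96191729]] [[-5.00195827 10.98605759]]
0.8 [[-6.21314944  5.54263265]] [[-3.15955522  7.41119229]]
0.85 [[-3.46812545  3.18565564]] [[-1.25148593  3.98625462]]
0.9 [[-0.58865956  0.89953129]] [[0.71503109 0.72159258]]
0.95 [[ 2.41632191 -1.3073872 ]] [[ 2.73265304 -2.37334527]]
tab w [[ 0.52232826 -0.16406827  0.094     ]] [[ 0.52116458 -0.16730627  0.04960248]]
[[-0.71800559  0.91868555]] [[ 1.10325292 -1.56170197]]
[[-0.06044188  1.89984991]] [[ 1.46834665 -0.06335825]]
[[0.42404653 2.96688313]] [[1.73783517 1.55657799]]
[[0.60653662 0.07024493 0.20887399]]
[[0.60178726 0.05702963 0.22174826]]
[[0.59662693 0.0426708  0.23315626]]
[[0.62491584 0.12138585 0.09      ]]
```

```bash
cat >> h.py <<'E'
def tri(obs):
    r=lambda X:np.concatenate([(proj(n,X)-np.array(p)).ravel() for n,p in obs])
    o=least_squares(r,[.6,0,.1]); return o.x,np.abs(o.fun).max()
def onz(n,p,z): 
    return least_squares(lambda X:(proj(n,[X[0],X[1],z])-np.array(p)).ravel(),[.6,0]).x
def W2P(pose,X):
    x,y,a=pose;c,s=np.cos(a),np.sin(a);return (np.atleast_2d(X)-[x,y,0])@np.array([[c,-s,0],[s,c,0],[0,0,1]])
E
python3 - <<'E'
from h import *
f=lambda L,ox,oy:(np.array(L)+.5)/4-.5+[ox,oy]
sc=f([(52,310),(100,443),(488,332)],210,135)
sd=f([(80,490),(262,548),(492,372)],190,125)
C=np.array([[.065,.12,.012],[-.065,.12,.012],[-.065,-.17,.012]])
r=lambda p:np.r_[(proj("scene",P2W(p,C))-sc).ravel(),(proj("side",P2W(p,C))-sd).ravel()]
o=least_squares(r,[.58,-.0,-.345]);pose=o.x
print(o.x,np.round(o.fun,1))
F=lambda a,b:[("scene",f([a],210,135)),("side",f([b],190,125))]
for nm,a,b in [("tab",(464,195),(417,240)),("plate",(150,125),(235,103)),("weight",(352,175),(350,208)),("cheekbolt",(320,276),(361,320)),("pawlbolt",(404,254),(402,295))]:
    X,e=tri(F(a,b)); print(nm,X.round(4),W2P(pose,X).round(4),round(e,2))
for p in [(165,197),(283,140),(120,225),(175,245)]: print("oven/stand",p,onz("scene",p,0),W2P(pose,np.r_[onz("scene",p,0),0]))
print("tab",P2W(pose,[[0,-.176,.09]]),"vial",onz("scene",(233,202),0))
E
```

```text
[ 0.58204283 -0.00652759 -0.32066295] [-1.1 -0.7 -0.5  0.5 -0.2 -0.  -1.6 -0.5  1.6 -1.   1.2 -1.2]
tab [ 0.527  -0.1722  0.087 ] [[-0.     -0.1746  0.087 ]] 0.34
plate [0.5986 0.0397 0.2335] [[0.0012 0.0491 0.2335]] 0.18
weight [ 0.5582 -0.0939  0.1327] [[ 0.0049 -0.0904  0.1327]] 0.39
cheekbolt [ 0.5411 -0.0522  0.0751] [[-0.0244 -0.0563  0.0751]] 0.12
pawlbolt [ 0.5255 -0.115   0.0687] [[-0.0195 -0.1208  0.0687]] 0.37
oven/stand (165, 197) [0.84392826 0.18499401] [[0.18816945 0.26430429 0.        ]]
oven/stand (283, 140) [ 0.82234484 -0.25240675] [[ 0.30555309 -0.15760371  0.        ]]
oven/stand (120, 225) [0.83013454 0.34025105] [[0.12614248 0.40729963 0.        ]]
oven/stand (175, 245) [0.66999342 0.25102034] [[0.00228943 0.2721415  0.        ]]
tab [[ 0.52656838 -0.17355628  0.09      ]] vial [0.69985071 0.03520138]
```

```bash
cat >> h.py <<'E'
POSE=np.array([.582,-.0065,-.3207])
def shift(P):
    from station import arm
    s=arm.get_state();T=toolT(s);W=P2W(POSE,P)
    tp=W2P(POSE,s["eef_pos"])[0]
    print("t",round(s["t"],2),"tcp in press",tp.round(4),"yaw",np.degrees(s["ee_rot"]).round(2),"turn",round(-(180-18.37-np.degrees(s["ee_rot"][2])),1),"F",s["force"].round(2),"w",round(s["width"],4))
    print(((W-T[:3,3])@T[:3,:3]*1000).round(1))
E
python3 -c "
from h import *
shift([[0,-.184,.20],[0,-.184,.13]])"
```

```text
t 0.15 tcp in press [-0.1643 -0.7278  0.2259] yaw [-1.7999e+02 -7.0000e-02  1.0694e+02] turn -54.7 F [ 0.27 -0.39  0.58] w 0.0876
[[348.7 448.5  26.2]
 [348.6 448.5  96.2]]
```

```bash
python3 -m handwheel '[[[0,22,28,0,-3],[0,44,56,0,-7],[0,66,84,0,-11],[0,0.088,0.112,0,-15]]]' 2>&1 | head -3 | cut -c1-300; echo
```

```text
t: 0.48
eef_pos: [0.2797, -0.5254, 0.2259]
ee_rot: [3.141, -0.002, 2.133]
```

My first three rows were mistyped in mm. They were clamped to the per-row limit, ran along the same direction, and did no harm. I'll use metres from here.

```bash
python3 -c "
from h import *
shift([[0,-.184,.20],[0,-.184,.13]])"
```

```text
t 0.48 tcp in press [-0.1233 -0.5878  0.2259] yaw [ 1.7994e+02 -9.0000e-02  1.2220e+02] turn -39.4 F [-0.39 -0.7  -0.6 ] w 0.0664
[[161.2 390.2  26.6]
 [161.  390.1  96.6]]
```

```bash
python3 -m handwheel '[[[0,0.014,0.035,0,-4],[0,0.028,0.07,0,-8],[0,0.042,0.105,0,-12],[0,0.056,0.14,0,-16],[0,0.07,0.175,0,-20],[0,0.084,0.21,0,-24],[0,0.098,0.245,0,-28],[0,0.112,0.28,0.005,-32],[0,0.126,0.315,0.015,-36],[0,0.14,0.345,0.02,-39.4],[0,0.155,0.375,0.027,-39.4],[0,0.161,0.39,0.027,-39.4],[0,0.161,0.39,0.027,-39.4],[0,0.161,0.39,0.027,-39.4]]]'
python3 - <<'E'
from h import *
from station import grab_frame
import cv2
shift([[0,-.184,.20],[0,-.184,.12]])
cv2.imwrite("pics/b_wrist.png",grab_frame("wrist"))
E
```

```text
t: 1.65
eef_pos: [0.5242, -0.1804, 0.1991]
ee_rot: [3.14, -0.001, 2.822]
force: [0.4, 0.2, -0.2]
width: 0.0003
t 1.65 tcp in press [-1.000e-04 -1.833e-01  1.991e-01] yaw [ 1.7991e+02 -8.0000e-02  1.6171e+02] turn 0.1 F [ 0.38  0.18 -0.16] w 0.0003
[[-0.1 -0.7 -0.9]
 [-0.2 -0.9 79.1]]
```

View pics/b_wrist.png

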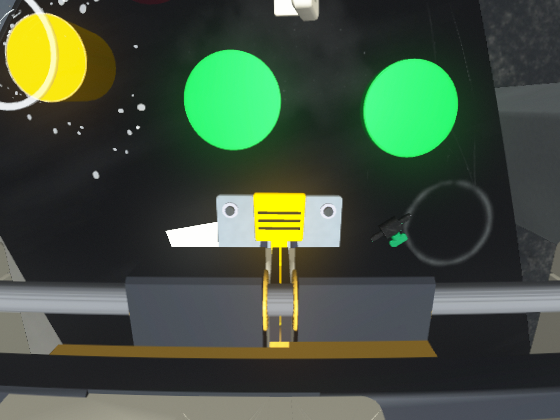

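The ribbed yellow tab is at (279,219), centred between the base's end bolts. The look-alikes here are the yellow canister at (46,57) and the two green dishes. In the scene view, the brass weight (298,180) and the oven label (142,130) are also yellowish. The ribs and position settle the choice, so I'll check it in a crop against the model.

Run:
```python
from h import *
from station import arm
import cv2
T=toolT(arm.get_state())
im=cv2.imread("pics/b_wrist.png")
for a,c in ((0,(0,0,255)),(.13,(255,0,0))):
    e=.5-a
    for r in (.030,.054,.078):
        for x in (-.02,.02):
            P=[x,-.121-r*np.cos(e),.068+r*np.sin(e)]
            u=proj("wrist",P2W(POSE,P),T)[0]; print(a,r,x,u.round(1)); cv2.circle(im,tuple(int(v) for v in u.round()),1,c,-1)
cv2.imwrite("pics/b_crop.png",cv2.resize(im[160:360,180:380],None,fx=3,fy=3))
```

```text
0 0.03 -0.02 [301.3 244.7]
0 0.03 0.02 [253.7 244.6]
0 0.054 -0.02 [302.7 225.3]
0 0.054 0.02 [252.2 225.3]
0 0.078 -0.02 [304.3 203.5]
0 0.078 0.02 [250.6 203.4]
0.13 0.03 -0.02 [301.1 241.3]
0.13 0.03 0.02 [254.  241.2]
0.13 0.054 -0.02 [302.3 219.3]
0.13 0.054 0.02 [252.8 219.3]
0.13 0.078 -0.02 [303.6 195. ]
0.13 0.078 0.02 [251.4 194.9]
```

View pics/b_crop.png

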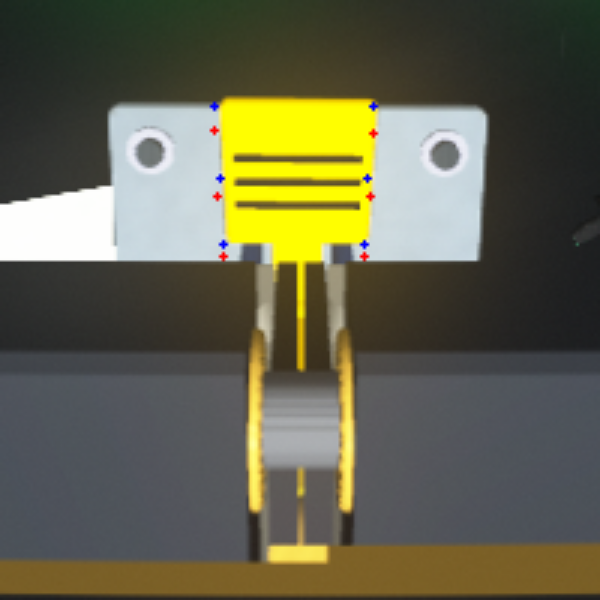

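```bash
python3 -m handwheel '[[[0,0,0,0.03,0],[0,0,0,0.06,0],[0,0,0,0.085,0],[0,0,0,0.095,0],[0,0,0,0.105,0],[0,0,-0.001,0.112,0],[0,0,-0.002,0.119,0],[0,0,-0.003,0.126,0],[0,0,-0.004,0.131,0],[0,0,-0.005,0.134,0],[0,0,-0.006,0.136,0],[0,0,-0.006,0.136,0]]]'
python3 - <<'E'
from h import *
from station import grab_frame
import cv2
shift([[0,-.19,.055]])
cv2.imwrite("pics/c_side.png",cv2.resize(grab_frame("side")[125:275,190:390],None,fx=4,fy=4,interpolation=2))
E
```

```text
t: 2.7
eef_pos: [0.5217, -0.1867, 0.0631]
ee_rot: [3.14, -0.001, 2.821]
force: [-0.6, 0.4, 1.1]
width: 0.0004
t 2.7 tcp in press [-0.0004 -0.19    0.0631] yaw [ 1.7992e+02 -8.0000e-02  1.6165e+02] turn 0.0 F [-0.6   0.39  1.1 ] w 0.0004
[[-0.4  0.   8.1]]
```

View pics/c_side.png

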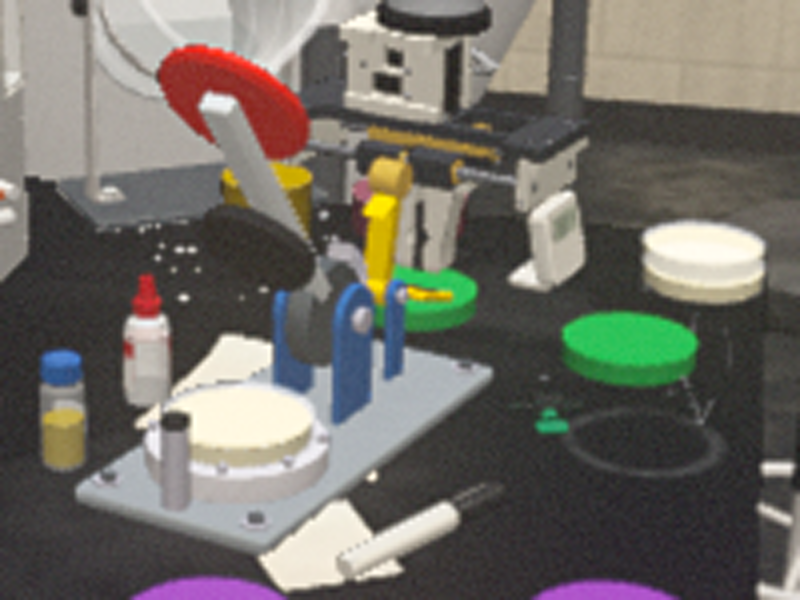

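```bash
python3 -m handwheel '[[[0,0,-0.01,0,0],[0,0,-0.022,0,0],[0,0,-0.035,-0.004,0],[0,0,-0.045,-0.02,0],[0,0,-0.05,-0.05,0],[0,0,-0.05,-0.08,0],[0,0,-0.05,-0.10,0]]]'
python3 - <<'E'
from h import *
from station import grab_frame
import cv2
shift([[0,-.19,.055]])
cv2.imwrite("pics/d_side.png",cv2.resize(grab_frame("side")[125:275,190:390],None,fx=4,fy=4,interpolation=2))
E
```

```text
t: 3.33
eef_pos: [0.5063, -0.2362, 0.1665]
ee_rot: [3.14, 0.002, 2.82]
force: [1.7, 0.2, -0.0]
width: 0.0005
t 3.33 tcp in press [ 0.0005 -0.2418  0.1665] yaw [1.7992e+02 9.0000e-02 1.6158e+02] turn -0.0 F [ 1.71  0.23 -0.05] w 0.0005
[[  0.7  51.7 111.6]]
```

View pics/d_side.png

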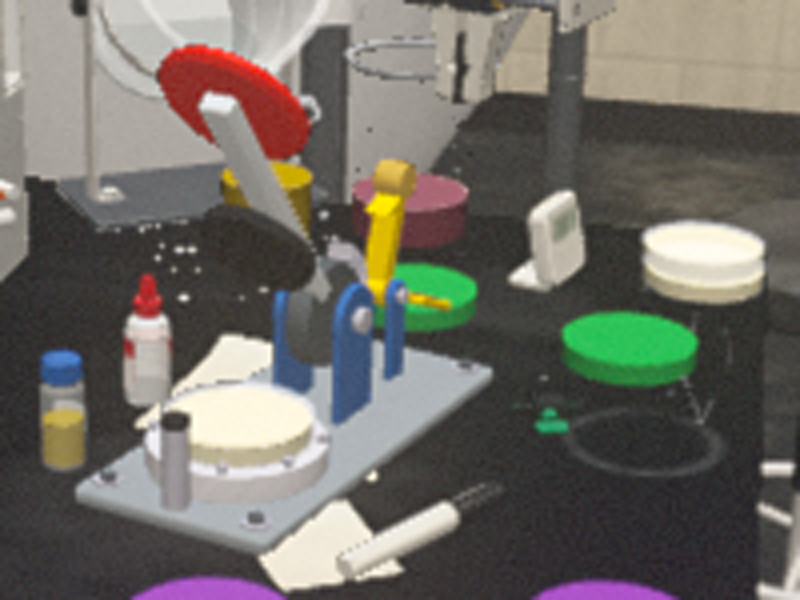

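Run:
```python
from h import *
from station import grab_frame
import cv2
im=grab_frame("scene")[135:275,210:400];im=cv2.resize(im,None,fx=4,fy=4,interpolation=2)
s2=cv2.resize(grab_frame("side")[150:220,260:340],None,fx=8,fy=8,interpolation=2)
for a,c in ((.55,(255,0,0)),(.7,(0,255,0)),(.85,(0,0,255))):
    e=.5-a
    for r in (.054,.078):
        for x in (-.02,.02):
            P=P2W(POSE,[x,-.121-r*np.cos(e),.068+r*np.sin(e)])
            u=(proj("scene",P)[0]-[210,135]+.5)*4-.5; cv2.circle(im,tuple(int(v) for v in u.round()),2,c,-1)
            u=(proj("side",P)[0]-[260,150]+.5)*8-.5; cv2.circle(s2,tuple(int(v) for v in u.round()),3,c,-1)
cv2.imwrite("pics/e_scene.png",im);cv2.imwrite("pics/e_side.png",s2)
```

```text
(no output)
```

View pics/e_scene.png

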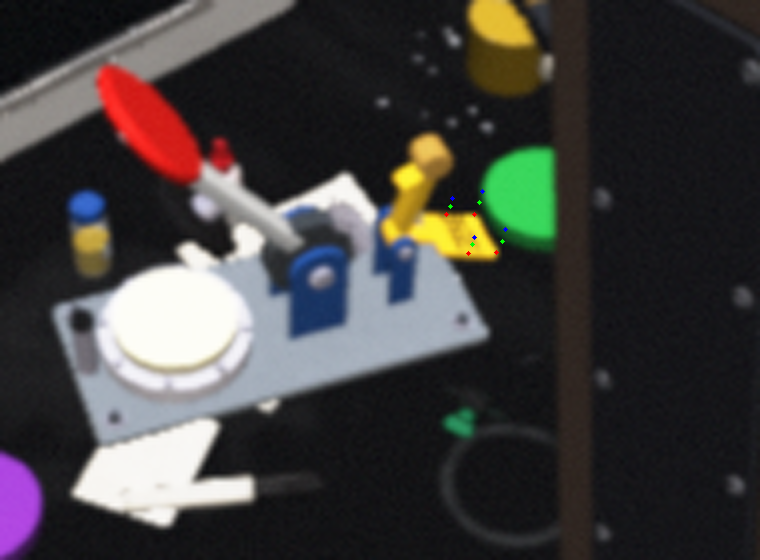

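View pics/e_side.png

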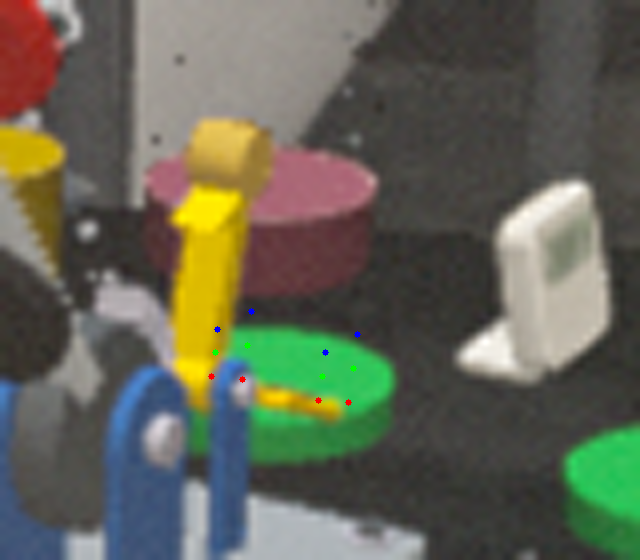

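Pawl matches 0.85 in both views (red dots on the tab in the scene and side pictures). Now I'll plan the plate path.

```bash
python3 - <<'E'
from h import *
X,e=tri([("scene",(156,190)),("side",(193,177))]);print("ring",W2P(POSE,X),e)
print(W2P(POSE,tri([("scene",(97,178)),("side",(100,240))])[0]))
E
python3 -m handwheel '[[[0,0,0.02,-0.035,0],[0,0,0.045,-0.07,0],[0,0,0.08,-0.10,0],[0,0,0.115,-0.12,0],[0,0,0.15,-0.125,0],[0,0,0.185,-0.125,0],[0,0,0.22,-0.125,0],[0,0,0.24,-0.125,0],[0,0,0.245,-0.125,0],[0,0,0.245,-0.125,0]]]'
python3 - <<'E'
from h import *
from station import grab_frame
import cv2
ths=np.r_[.95,np.arange(.9,-.01,-.1)]
shift([[0,plate(t,.195)[1]-.0095,plate(t,.195)[2]] for t in ths])
cv2.imwrite("pics/f_side.png",cv2.resize(grab_frame("side")[75:275,150:390],None,fx=3,fy=3,interpolation=2))
E
```

```text
ring [[-0.01770834  0.27577564  0.24334947]] 1.6181500892856207
[[0.11333562 0.40640744 0.15064445]]
t: 4.32
eef_pos: [0.5836, -0.0025, 0.29]
ee_rot: [3.14, 0.001, 2.822]
force: [0.2, -1.3, -0.3]
width: 0.0001
t 4.32 tcp in press [2.0e-04 4.3e-03 2.9e-01] yaw [1.7993e+02 7.0000e-02 1.6169e+02] turn 0.1 F [ 0.24 -1.32 -0.32] w 0.0001
[[3.000e-01 3.240e+01 4.770e+01]
 [2.000e-01 4.060e+01 5.290e+01]
 [2.000e-01 5.620e+01 6.470e+01]
 [2.000e-01 7.060e+01 7.790e+01]
 [2.000e-01 8.360e+01 9.260e+01]
 [3.000e-01 9.500e+01 1.084e+02]
 [3.000e-01 1.048e+02 1.253e+02]
 [3.000e-01 1.129e+02 1.431e+02]
 [3.000e-01 1.191e+02 1.617e+02]
 [3.000e-01 1.235e+02 1.807e+02]
 [3.000e-01 1.260e+02 2.001e+02]]
```

View pics/f_side.png

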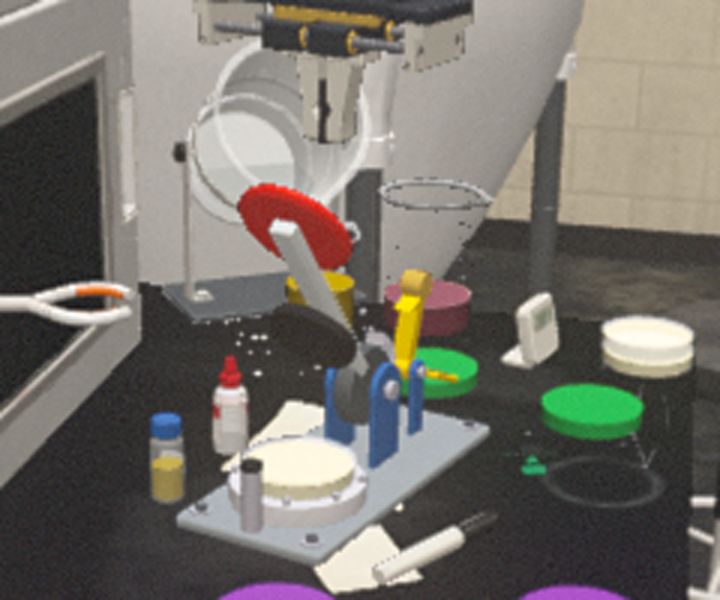

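```bash
python3 -m handwheel '[[[0,0,0.015,0.02,0],[0,0,0.025,0.038,0],[0,0,0.033,0.047,0],[0,0,0.041,0.053,0],[0,0,0.049,0.059,0],[0,0,0.056,0.065,0],[0,0,0.064,0.071,0],[0,0,0.071,0.078,0],[0,0,0.077,0.085,0],[0,0,0.084,0.093,0],[0,0,0.09,0.1,0],[0,0,0.095,0.108,0]]]'
python3 - <<'E'
from h import *
from station import grab_frame
import cv2
ths=np.arange(.5,-.01,-.1)
shift([[0,plate(t,.195)[1]-.0095,plate(t,.195)[2]] for t in ths])
cv2.imwrite("pics/g_side.png",cv2.resize(grab_frame("side")[75:275,150:390],None,fx=3,fy=3,interpolation=2))
E
```

```text
t: 5.37
eef_pos: [0.614, 0.0877, 0.1819]
ee_rot: [3.14, 0.002, 2.822]
force: [-0.1, -1.6, 2.0]
width: 0.0006
t 5.37 tcp in press [0.0007 0.0994 0.1819] yaw [1.7989e+02 1.3000e-01 1.6166e+02] turn 0.0 F [-0.12 -1.59  1.96] w 0.0006
[[ 0.7 -0.   0.3]
 [ 0.7  9.8 17.2]
 [ 0.7 17.9 35. ]
 [ 0.8 24.1 53.5]
 [ 0.8 28.5 72.6]
 [ 0.9 30.9 92. ]]
```

View pics/g_side.png

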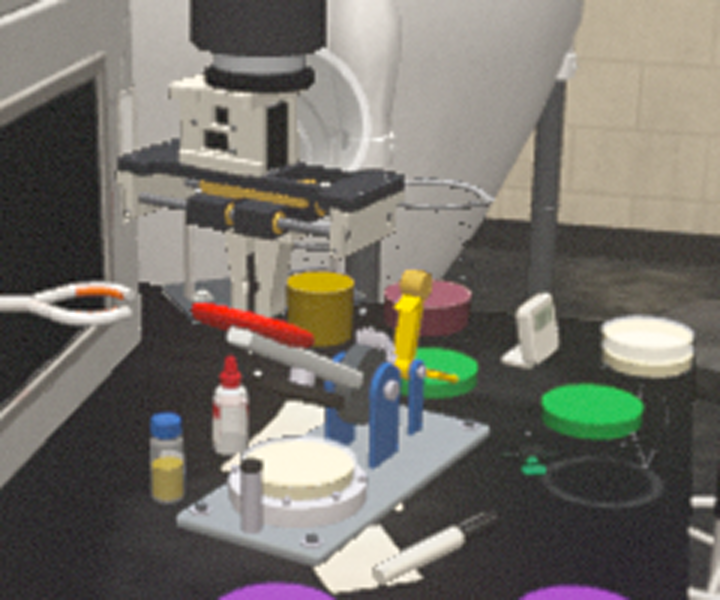

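```bash
python3 -m handwheel '[[[0,0,0.005,0.008,0],[0,0,0.01,0.017,0],[0,0,0.014,0.026,0],[0,0,0.018,0.035,0],[0,0,0.021,0.044,0],[0,0,0.024,0.053,0],[0,0,0.026,0.062,0],[0,0,0.028,0.071,0],[0,0,0.03,0.079,0],[0,0,0.031,0.085,0],[0,0,0.031,0.09,0]]]'
python3 -m handwheel '[[[0,0,0,0.003,0],[0,0,0,0.006,0]]]'
python3 - <<'E'
from h import *
from station import grab_frame
import cv2
shift([[0,.131,.09]])
cv2.imwrite("pics/h_side.png",cv2.resize(grab_frame("side")[75:275,150:390],None,fx=3,fy=3,interpolation=2))
E
```

```text
t: 6.33
eef_pos: [0.6234, 0.1181, 0.0898]
ee_rot: [3.14, 0.0, 2.822]
force: [-21.2, 2.7, 57.2]
width: 0.0005
t: 6.5
eef_pos: [0.6235, 0.1181, 0.0897]
ee_rot: [3.141, 0.002, 2.824]
force: [-29.3, 0.6, 70.7]
width: 0.0006
t 6.5 tcp in press [1.000e-04 1.314e-01 8.970e-02] yaw [1.7995e+02 1.4000e-01 1.6182e+02] turn 0.2 F [-29.26   0.58  70.67] w 0.0006
[[ 0.1 -0.4 -0.3]]
```

View pics/h_side.png

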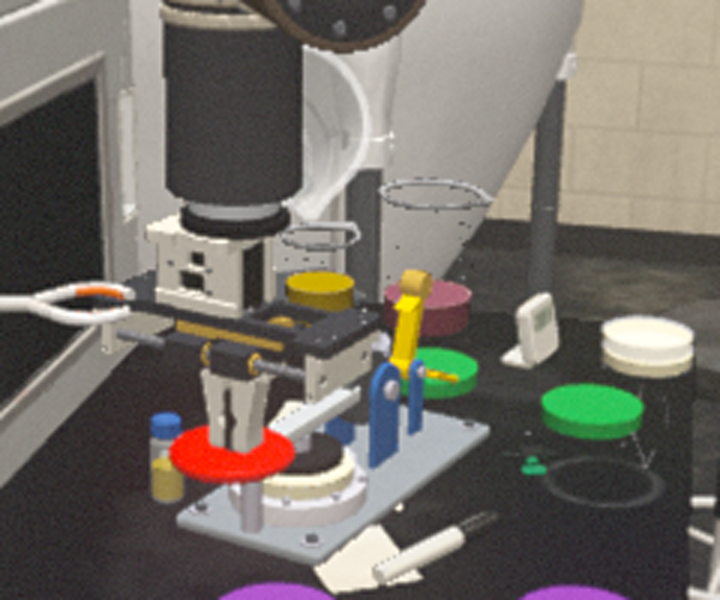

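The arm is on its hard stop: z is 0.0897 and isn't moving any further. The reaction is 71 N, more than I needed. I'll lift straight up and back away.

```bash
python3 -m handwheel '[[[0,0,0,-0.006,0],[0,0,0,-0.015,0],[0,0,0,-0.035,0],[0,0,0,-0.065,0],[0,0,0,-0.1,0],[0,0,0,-0.13,0],[0,0,-0.03,-0.15,0],[0,0,-0.06,-0.16,0],[0,0,-0.09,-0.16,0],[0,0,-0.12,-0.16,0],[0,0,-0.15,-0.16,0],[0,0,-0.185,-0.16,0],[0,0,-0.22,-0.16,0],[0,0,-0.255,-0.16,0],[0,0,-0.29,-0.16,0],[0,0,-0.325,-0.16,0],[0,0,-0.35,-0.16,0],[0,0,-0.35,-0.16,0]]]'
python3 - <<'E'
from h import *
from station import grab_frame
import cv2
shift([[0,.131,.09]])
im=cv2.resize(grab_frame("scene")[135:275,210:400],None,fx=4,fy=4,interpolation=2)
s=cv2.resize(grab_frame("side")[125:275,190:390],None,fx=4,fy=4,interpolation=2)
for th,c in ((0,(255,0,0)),(.05,(0,255,0))):
    for a in np.linspace(0,6.28,13):
        d=.19+.046*np.cos(a);p=plate(th,d);p[0]=.046*np.sin(a);P=P2W(POSE,p)
        u=(proj("scene",P)[0]-[210,135]+.5)*4-.5; cv2.circle(im,tuple(int(v) for v in u.round()),2,c,-1)
        u=(proj("side",P)[0]-[190,125]+.5)*4-.5; cv2.circle(s,tuple(int(v) for v in u.round()),2,c,-1)
cv2.imwrite("pics/i_scene.png",im);cv2.imwrite("pics/i_side.png",s)
E
```

```text
t: 8.05
eef_pos: [0.5119, -0.2175, 0.2488]
ee_rot: [3.141, 0.001, 2.821]
force: [0.1, 0.8, 0.4]
width: 0.0005
t 8.05 tcp in press [-0.     -0.2224  0.2488] yaw [1.7994e+02 7.0000e-02 1.6162e+02] turn -0.0 F [0.12 0.78 0.38] w 0.0005
[[2.000e-01 3.532e+02 1.592e+02]]
```

View pics/i_scene.png

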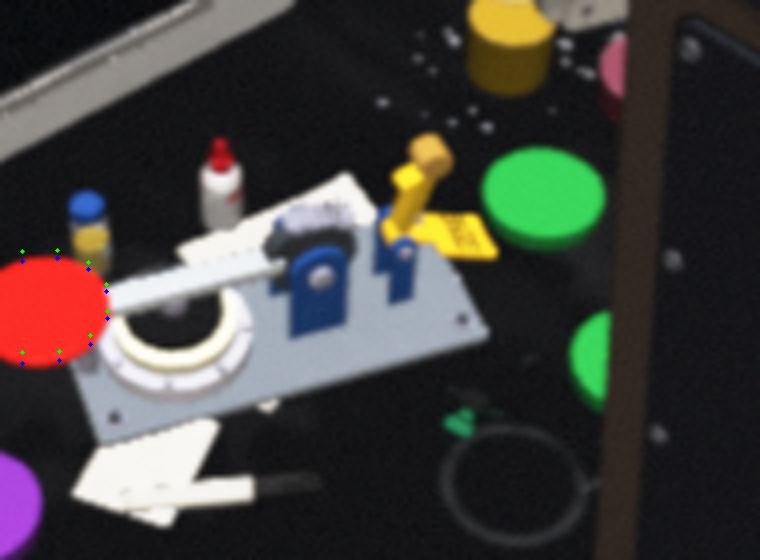

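View pics/i_side.png

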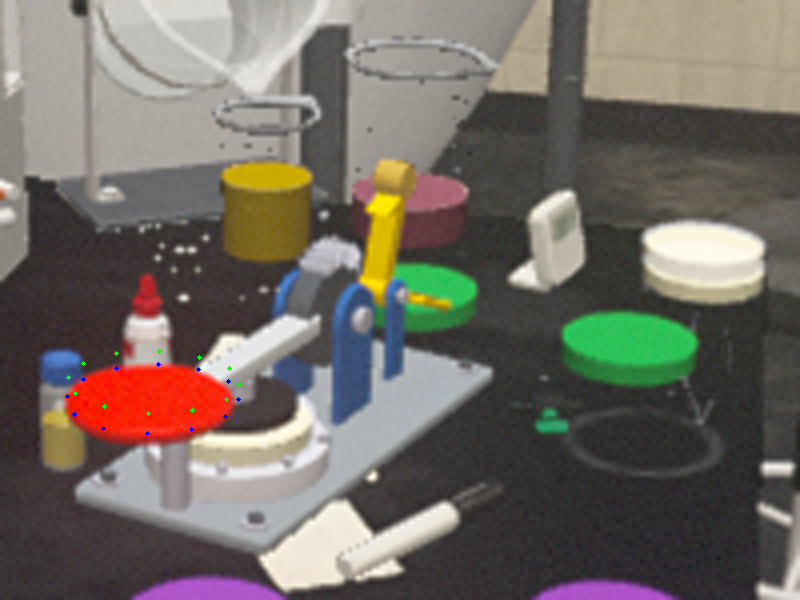

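The plate matches the arm-angle-0 outline (blue dots) in both views. The pawl is still tipped over, the dish is in its seat, and the surrounding things visible in these crops haven't moved.

```bash
python3 -c "
from station import arm
arm.job_done(); s=arm.get_state(); print(s['t'],s['force'])"
```

```text
the job is handed in; nothing more can be done
the job is handed in; nothing more can be done
```

The press is closed and the job is handed in, at about 8.2 s on the robot's clock. I pressed the yellow tab down with the shut fingertips until the pawl tipped over. Then I followed the palm plate round its arc down to the hard stop and took the hand away, up and clear.

**Last checks:**
- **Pawl:** it matched 0.85 rad in the scene and side pictures after I let go, and looked the same after the final push.
- **Arm:** it is fully down. The fingertips stopped at z = 0.0897 m against the expected 0.090, and the plate matched the angle-0 outline in both views.
- **Dish and surroundings:** the dish is in its seat. The vial, bottle, pen, valve and timer look unmoved; the tape roll lay outside my final crops, so I did not re-check it.
- **Robot:** the wrist force was back near zero with the hand clear.

**What went less well:**
- **Mistyped rows:** three rows of my first move were in mm instead of m. They were clamped to the speed limit in the intended direction and touched nothing.
- **Hard final push:** it reached about 71 N vertically and 29 N sideways at the wrist against the stop. That is more than needed but under the 120 N limit.
- **Weight near the gripper:** as the pawl tipped, its brass weight may have lightly touched the gripper body. I measured no significant force.

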